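# Roll the toy rolling pin up its rack to the stop

## Robot

A 6-joint arm with a two-finger parallel gripper is mounted at the origin on the work surface. World frame = base frame: x ahead of the robot, y to its left, z up, the work surface at z = 0. Lengths are in m, angles in rad, forces in N, time in s.
With the tool pointing down it reaches from about 0.25 to 0.725 m from the base axis. Payload 4 kg.
Tool frame: the origin (TCP) lies on the front face of the gripper's body, between the roots of the fingers; the fingertips stand 73 mm ahead of it and the grasp point (between the pads) lies bot.tcp_to_grasp ahead of it (bot.tcp_to_grasp is the distance from the TCP to the grasp point, in m); z points along the fingers, y is the line along which they close (so a half turn about z gives the same grasp; the last joint's range is limited). The gripper opens to 85 mm and grips with 20 to 120 N. Pads are 22 mm wide; open, the fingers measure 114 mm over their backs; the gripper's body (76 mm by 85 mm) begins 54 mm behind the grasp point. The pads swing forward as they close: fully open they stand 13 mm farther back than shut.
Start: joints at [-1.118, 0.241, 0.005, 1.335, 0, 1.571], TCP at [0.219, -0.45, 0.304] pointing down, gripper open.
Joint ranges: [-2.72, 2.72], [-1.05, 1.87], [-1.09, 1.28], [-1.99, 2.15], [-1.42, 1.44], [-3.14, 3.14]. Speed limits (rad/s): [2.79, 2.79, 3.14, 3.14, 3.14, 3.14].

## Interface

Orientations are given as a unit quaternion [x, y, z, w].
In Python, from workcell import bot gives the robot as it stands.
- The arm moves only by the shell command python3 -m jog 'ROWS' [OPENING]. ROWS is JSON, one flat list of numbers, 6 for each row, row after row: the shift along the world's x, y, z scaled (see below), then the turn, a rotation vector about the world's x, y, z scaled (see below). In form: [tx, ty, tz, wx, wy, wz, tx, ty, tz, wx, wy, wz, ...]. A call has 1 to 10 rows; each row is the pose to reach, as a shift and turn from the pose commanded when the call began; what a row does not reach only later rows make up. The controller multiplies each number of a shift by 800 mm and each number of a turn by 2 rad. A row lasts 1/12 s, in which the tool goes at most 41.7 mm and 7.16 degrees, less where a joint would pass 70% of its speed; a pose out of reach is approached as far as the arm can. A call with a number of a shift or a turn outside -1 to 1 is refused whole. A call with a gripper value outside its range is refused whole. OPENING is the opening, from -1 (shut) to 1 (fully open), set as the call begins (- or left out, the last holds). The fingers move at their own pace and stop on an object; the grip force is fixed at half the most. Time passes only in rows, so rows that repeat a pose let the fingers close. It gives the time, the measured TCP pose, the force, the opening and the grip force at its end, in the units of the state.
- bot.get_obs(): the state, without advancing time (a new reading comes with each control period).
- bot.camera(name): name is "scene" or "top"; returns (picture, depth): 384x512x3 uint8, red, green, blue; 384x512 float32, m along the optical axis (not along the pixel's ray), 0 where there is no reading.
- bot.calibration(name): a dict with "intrinsics" (3x3 intrinsics, pixels), "dist" ([k1, k2, p1, p2, k3] as OpenCV has them; the pictures are not rectified), "pose" (4x4, takes a point from camera to world coordinates). Camera axes: x right, y up, looking along -z (the intrinsics and any distortion apply to the point x, -y, -z); pixel columns grow to the right and rows downward; lengths in m; the calibration is good to about 2 mm. A picture is of the moment at which its call begins. calibration takes no time and is no camera call.
- bot.job_done(): hands the job in; it is judged then, once.
Trained networks look in the newest picture that a camera, given by its name, has taken for a name from the list of things; names that differ only in an ending like _2 or _b are one class to them, and where a whole thing is asked for, a point or a joint stands for the part that bears it (a point fixed in the world has none). Each returns a list of dicts, best first, with "confidence" (0 to 1); they miss things now and then, are a little off and sometimes report something else, mostly with a low value. They report only what shows in the picture. A call takes as long as a camera call. They do not tell look-alikes from the thing itself.
- bot.find_in(label, camera): "at" ([x, y, z] in m, in the coordinates of the camera as it stood for that picture, good to about 4 mm: the middle of the surface that is visible of it).
- bot.tip_of(label, camera): "at" ([x, y, z] in m, in the coordinates of the camera as it stood for that picture, good to about 4 mm: a listed point, or the origin of a listed thing).
The state is a dict: "clock": time; "joint_pos": joint angles; "joint_vel": joint speeds; "tau": joint torques, N m; "eef_pos": TCP position; "tool_rot": TCP orientation; "ft_force": force on the tool from outside, world axes, zero at the start; "ft_torque": the same for the moment, N m; "grip_width": finger opening in m; "grasp_force": force on a finger pad.
Only numpy, scipy, OpenCV 4.12 (cv2) and the standard library are available. Lean on these libraries where they do the work, as an engineer would, in place of code of your own. Each camera call takes 0.05 s, during which the arm holds its last target. There are 200 camera calls.

## Task

Put the toy rolling pin away: with the fingertips behind it, slowly push it from the low front end of its sloping wooden rack up the ramp, over the crest and fully home against the upright stop, keeping the fingers behind it on the ramp so that it never runs away or rolls back down. Only push it, do not pinch, lift or carry it, then take the hand away. Leave the small toys around the rack where they are.

Things in the scene. Friction and masses are not known exactly. Their poses are not given: they have to be found in the camera images.
- rack: Wooden rolling-pin rack fixed to the table, 250 mm long (x), 134 mm wide (y). Origin on the table under its middle; +x points uphill to the stop, z up. A ramp between a low front lip and a crest, then a slight dip to the upright stop. Side rails (inner faces y = +-59 mm) stand 10 mm above the surface all along and guide the pin's thick body; its handles pass over them.
- rack_lip (a point): Middle of the top inner edge of the front lip: x = -115 mm, 24 mm above the table. The lip is 8 mm thick (outer face x = -123 mm). At its inner face the ramp surface is 14 mm above the table and from there rises at 10 degrees.
- rack_crest (a point): Middle of the crest, where the ramp ends: x = +55 mm, surface 44 mm above the table. Beyond it the surface falls at 3.5 degrees to the stop, so that the pin rolls home and stays there.
- rack_stop (a point): Middle of the foot of the upright stop's face: x = +115 mm, surface 40 mm above the table; the stop's top is 66 mm above the table.
- pin: Wooden toy rolling pin, about 130 g: body 44 mm diameter, 110 mm long, a 16 mm thick handle at each end, 174 mm over all. Origin at its middle on its axis; y is its axis (x and z turn as it rolls). Starts against the lip at x = -99, z = 39 mm in the rack's frame; home it is at x = +93, z = 64 mm. On the ramp it rolls back freely if let go. Smooth, polished wood (friction about 0.35).
- pot: Stainless toy pot, 84 mm across with a loop handle either side, 55 mm high, loose beside the rack (its +y side). Origin under its middle. Leave alone.
- whisk: Flat green silicone whisk, about 195 mm long, 14 mm thick, lying loose beside the rack (its -y side), handle towards its own -x. Origin underneath, where the handle meets the loops. Leave alone.
- cup: White toy mug, 52 mm across, 50 mm high, loose behind the stop. Origin under its middle. Leave alone.
- cutter: Round metal biscuit cutter, 56 mm across, 22 mm high, loose behind the stop. Origin under its middle. Leave alone.
Mind the look-alikes: they are no part of the job. Of the things like the pin, leave any that is pink or red; of the rest the smaller one is meant.

How it is judged:
By the outcome, as a careful person would: the job done as asked, in the order asked, and still so for the second after the job is handed in, with the robot touching nothing.
It also fails if it takes over 42 s, if anything falls off the work surface, if the arm or the gripper's body presses on something with over 40 N, if the wrist force passes 120 N, or if a joint passes its speed limit or range.

## Working session

There is one attempt and no reset: what is moved stays moved. The work goes in short steps, Python scripts to look and compute and a shell command to move; the robot and the scene stay as the last step left them, time stands still between calls to the robot, and variables do not carry over. Pictures are saved under pics/ and viewed, at most 10 in all, crops included, and the job is handed in when it is done.

```bash
mkdir -p pics
cat > h.py <<'E'
import numpy as np, cv2
from workcell import bot
def w(cam,p):
    T=np.array(bot.calibration(cam)["pose"]); return T[:3,:3]@np.array(p)+T[:3,3]
def px(cam,P):
    c=bot.calibration(cam);T=np.array(c["pose"]);q=T[:3,:3].T@(np.array(P)-T[:3,3])
    return cv2.projectPoints(np.array([[q[0],-q[1],-q[2]]]),np.zeros(3),np.zeros(3),np.array(c["intrinsics"]),np.array(c["dist"]))[0].ravel()
E
python3 - <<'E'
from h import *
for cam in("scene","top"):
    im,d=bot.camera(cam); cv2.imwrite(f"pics/{cam}0.png",im[:,:,::-1]); np.save(f"{cam}d.npy",d)
    for l in("rack","rack_lip","rack_crest","rack_stop","pin","pot","whisk","cup","cutter"):
        for r in bot.tip_of(l,cam):
            P=w(cam,r["at"]); print(cam,l,round(r["confidence"],2),P.round(3),px(cam,P).round())
print(bot.get_obs()["tool_rot"],bot.get_obs()["clock"],bot.tcp_to_grasp)
E
```

```text
scene rack 0.74 [ 0.592 -0.074 -0.003] [215. 212.]
scene rack_lip 0.81 [ 0.479 -0.102  0.02 ] [239. 182.]
scene rack_crest 0.92 [ 0.647 -0.061  0.042] [200. 215.]
scene rack_stop 0.8 [ 0.705 -0.047  0.043] [184. 230.]
scene pin 0.92 [ 0.275 -0.215  0.032] [264. 133.]
scene pin 0.77 [ 0.487 -0.401  0.025] [179. 137.]
scene pin 0.62 [0.365 0.093 0.022] [317. 198.]
scene pin 0.59 [ 0.491 -0.098  0.039] [237. 180.]
scene pot 0.84 [0.582 0.12  0.001] [267. 252.]
scene whisk 0.72 [ 0.642 -0.221  0.001] [171. 193.]
scene cup 0.56 [ 0.747  0.024 -0.006] [190. 268.]
scene cutter 0.63 [ 0.774 -0.065 -0.   ] [160. 251.]
scene cutter 0.58 [ 0.491 -0.098  0.041] [237. 179.]
top rack 0.62 [ 0.594 -0.075  0.001] [282. 165.]
top rack_lip 0.93 [ 0.481 -0.101  0.025] [293. 204.]
top rack_crest 0.94 [ 0.642 -0.061  0.043] [277. 144.]
top rack_crest 0.29 [ 0.591 -0.075 -0.   ] [282. 166.]
top rack_stop 0.93 [ 0.709 -0.046  0.038] [271. 121.]
top pin 0.97 [ 0.493 -0.101  0.043] [293. 199.]
top pin 0.9 [0.365 0.098 0.019] [219. 249.]
top pin 0.83 [ 0.49  -0.409  0.034] [407. 199.]
top pin 0.64 [ 0.279 -0.213  0.026] [338. 280.]
top pot 0.57 [ 0.579  0.122 -0.001] [211. 171.]
top whisk 0.67 [ 0.644 -0.22  -0.002] [333. 147.]
top whisk 0.27 [ 0.477 -0.1    0.025] [293. 206.]
top cup 0.66 [ 0.749  0.019 -0.   ] [247. 112.]
top cutter 0.51 [ 0.775 -0.064  0.001] [276. 103.]
[ 9.74481216e-01  2.24469061e-01 -7.38220818e-07  2.01395297e-05] 1.0 0.0539
```

View pics/scene0.png

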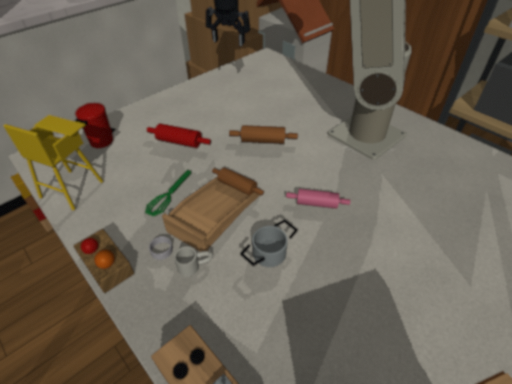

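View pics/top0.png

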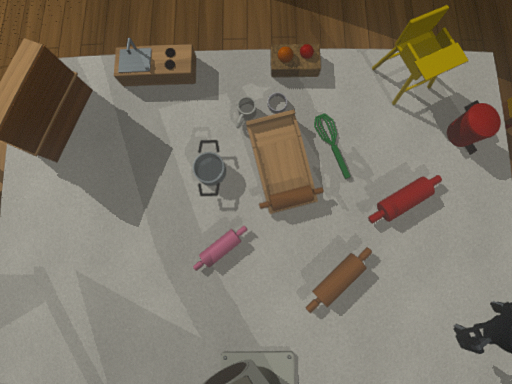

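Four rolling pins show in the top picture: pink (219,249), red (407,199), large brown (338,280) and small brown on the rack's low end (293,199). Pink and red are excluded. Of the two brown ones, the smaller is the one in the rack, so that is the one meant. I'll confirm it in a crop.

Run:
```python
from h import *
im=cv2.imread("pics/top0.png")[90:320,190:450]
cv2.imwrite("pics/crop0.png",cv2.resize(im,None,fx=2.6,fy=2.6,interpolation=cv2.INTER_CUBIC))
```

```text
(no output)
```

View pics/crop0.png

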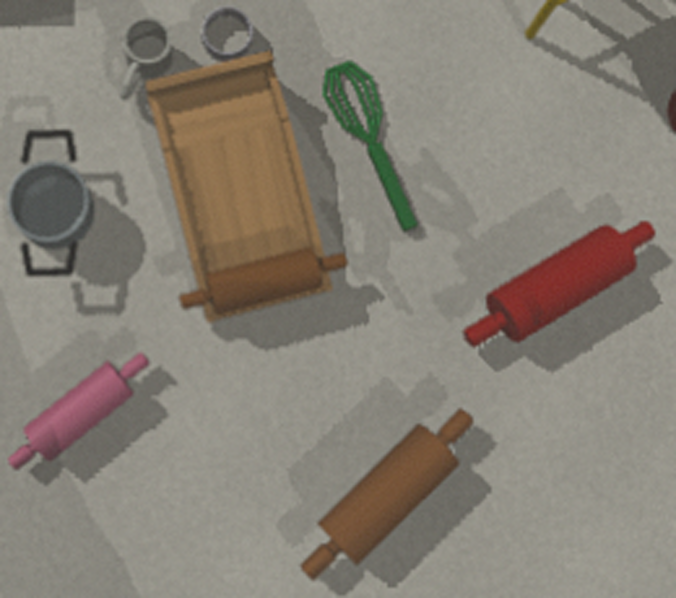

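The crop confirms it: the small brown pin lies across the rack's front end at crop (265,280), and the larger brown one is loose at (385,490). I'll move behind the lip, staying high at first.

```bash
python3 -m jog '[0.05,0.07,0,0,0,-0.02, 0.1,0.14,0,0,0,-0.04, 0.13,0.19,0,0,0,-0.06, 0.16,0.24,0,0,0,-0.08, 0.19,0.285,0,0,0,-0.1, 0.22,0.33,0,0,0,-0.107, 0.25,0.37,0,0,0,-0.107, 0.275,0.405,0,0,0,-0.107, 0.289,0.426,0,0,0,-0.107, 0.289,0.426,0,0,0,-0.107]' 0; python3 -m jog '[0,0,-0.04,0,0,0, 0,0,-0.08,0,0,0, 0,0,-0.12,0,0,0, 0,0,-0.16,0,0,0, 0,0,-0.19,0,0,0, 0,0,-0.21,0,0,0, 0,0,-0.21,0,0,0]'
python3 - <<'E'
from h import *
o=bot.get_obs();print(o)
im,d=bot.camera("scene");p=px("scene",[.48,-.1,.06]).astype(int)
c=im[p[1]-60:p[1]+60,p[0]-80:p[0]+80,::-1];cv2.imwrite("pics/s1.png",cv2.resize(c,None,fx=5,fy=5,interpolation=cv2.INTER_CUBIC))
E
```

```text
clock: 1.83
eef_pos: [0.451, -0.1065, 0.3042]
tool_rot: [0.993, 0.12, 0.0, 0.0]
ft_force: [0.2, -0.7, -0.1]
grip_width: 0.0429
grasp_force: 0.0
clock: 2.42
eef_pos: [0.4474, -0.1081, 0.1325]
tool_rot: [0.993, 0.119, -0.003, -0.001]
ft_force: [-1.1, -0.7, -0.4]
grip_width: 0.0429
grasp_force: 0.0
{'clock': 2.4167, 'joint_pos': array([-2.37148852e-01,  3.22649044e-01, -3.69901649e-01,  8.85661438e-01,
        9.68589239e-06,  2.66552215e+00]), 'joint_vel': array([-0.00216018, -0.04849715,  0.06145134,  0.07224557,  0.00059094,
       -0.00019122]), 'tau': array([ 3.39312153e-02, -3.60869622e+01,  2.07896090e+01, -8.20755120e-01,
        1.09720029e-03,  2.27094130e-07]), 'eef_pos': array([ 0.4474057 , -0.10813427,  0.13250141]), 'tool_rot': array([ 0.99286621,  0.11917606, -0.00347292, -0.00129896]), 'ft_force': array([-1.09831476, -0.65777804, -0.35290134]), 'ft_torque': array([ 0.06160015,  0.06388344, -0.01166259]), 'grasp_force': 0.0, 'grip_width': 0.04291501675277548}
```

View pics/s1.png

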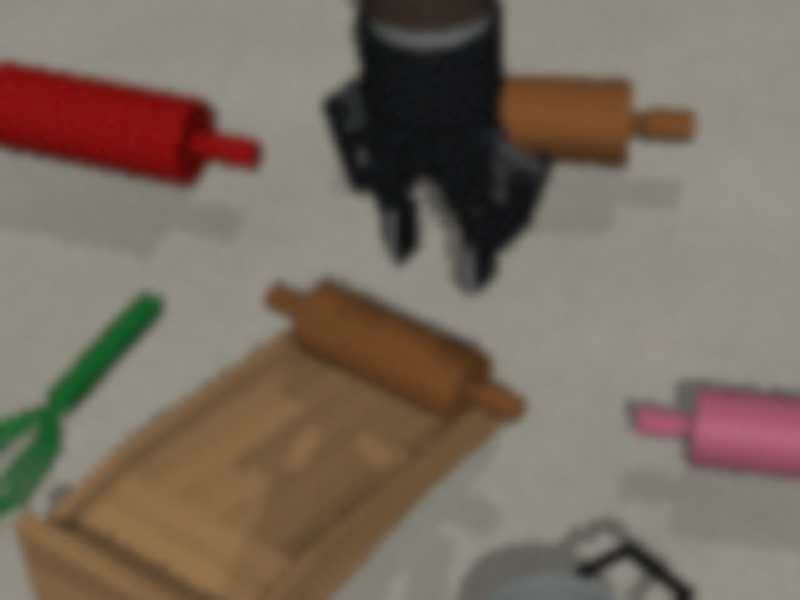

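The open fingers stand behind the pin and centred on it, at crop (400–475,270). They still need to come down about 30 mm.

```bash
python3 -m jog '[0,0,-0.012,0,0,0, 0,0,-0.025,0,0,0, 0,0,-0.037,0,0,0, 0,0,-0.037,0,0,0, 0,0,-0.037,0,0,0]'
python3 - <<'E'
from h import *
im,d=bot.camera("scene");c=bot.calibration("scene");T=np.array(c["pose"]);K=np.array(c["intrinsics"])
v,u=np.mgrid[:384,:512]
n=cv2.undistortPoints(np.stack([u,v],-1).reshape(-1,1,2).astype(float),K,np.array(c["dist"])).reshape(384,512,2)
P=np.stack([n[...,0]*d,-n[...,1]*d,-d],-1)@T[:3,:3].T+T[:3,3]
a=np.deg2rad(13.6);X=P-np.array([.593,-.0745,0]);rx=X[...,0]*np.cos(a)+X[...,1]*np.sin(a);ry=-X[...,0]*np.sin(a)+X[...,1]*np.cos(a)
m=(im.max(2)<75)&(abs(ry)<.06)&(rx>-.19)&(rx<-.1)&(d>0)&(P[...,2]<.12)
q=np.stack([rx,ry,P[...,2]],-1)[m]; q=q[q[:,2].argsort()]; print(len(q));print(q[:14].round(3)); 
im=im[:,:,::-1];pm=(abs(ry)<.05)&(rx>-.125)&(rx<-.06)&(P[...,2]>.05)&(im[...,2]>im[...,0]*1.4)
print("pin", rx[pm].mean(),np.percentile(P[...,2][pm],95))
p=px("scene",[.48,-.1,.06]).astype(int);s=im[p[1]-45:p[1]+45,p[0]-60:p[0]+60];cv2.imwrite("pics/s2.png",cv2.resize(s,None,fx=6,fy=6,interpolation=cv2.INTER_CUBIC))
E
```

```text
clock: 2.88
eef_pos: [0.45, -0.1089, 0.1065]
tool_rot: [0.993, 0.119, -0.0, 0.0]
ft_force: [0.2, 0.0, 0.6]
grip_width: 0.0425
grasp_force: 0.0
433
[[-0.111  0.058  0.039]
 [-0.143 -0.02   0.04 ]
 [-0.147 -0.019  0.042]
 [-0.149 -0.02   0.043]
 [-0.106  0.058  0.043]
 [-0.139 -0.02   0.044]
 [-0.154 -0.02   0.044]
 [-0.143 -0.019  0.045]
 [-0.14   0.032  0.045]
 [-0.15  -0.021  0.046]
 [-0.14  -0.02   0.046]
 [-0.143  0.033  0.048]
 [-0.137 -0.021  0.048]
 [-0.143 -0.019  0.049]]
pin -0.10516528574552163 0.4515759938970289
```

View pics/s2.png

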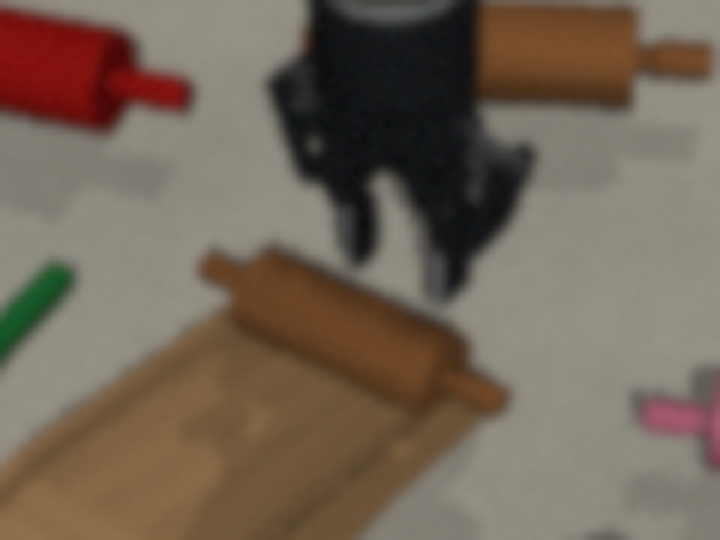

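The pin is still at the lip. The fingertips are about 38 mm up and centred on it, so I'll lower them 8 mm and close in.

```bash
python3 -m jog '[0,0,-0.005,0,0,0, 0,0,-0.0105,0,0,0, 0.002,0.0005,-0.0105,0,0,0, 0.004,0.001,-0.0105,0,0,0, 0.006,0.0015,-0.0105,0,0,0, 0.008,0.002,-0.0105,0,0,0, 0.01,0.0025,-0.0105,0,0,0, 0.012,0.003,-0.0105,0,0,0, 0.014,0.0034,-0.0105,0,0,0, 0.0145,0.0035,-0.0105,0,0,0]'; python3 -m jog '[0.0024,0.0006,0.0003,0,0,0, 0.0049,0.0012,0.0007,0,0,0, 0.0073,0.0018,0.0011,0,0,0, 0.0097,0.0024,0.0015,0,0,0, 0.0122,0.0029,0.002,0,0,0, 0.0146,0.0035,0.0024,0,0,0, 0.017,0.0041,0.0028,0,0,0, 0.0194,0.0047,0.0032,0,0,0, 0.0219,0.0053,0.0036,0,0,0, 0.0243,0.0059,0.004,0,0,0]'
cat > look.py <<'E'
from h import *
import sys
o=bot.get_obs();p=o["eef_pos"]-np.array([.593,-.0745,0]);print("tcp rack x,y,z",(p[0]*.972+p[1]*.2351).round(4),(-p[0]*.2351+p[1]*.972).round(4),p[2].round(4))
for cam in("top","scene"):
    im,d=bot.camera(cam); cv2.imwrite(f"pics/{sys.argv[1]}_{cam}.png",im[:,:,::-1])
    for r in bot.tip_of("pin",cam):
        q=w(cam,r["at"])-np.array([.593,-.0745,0]);x=q[0]*.972+q[1]*.2351;y=-q[0]*.2351+q[1]*.972
        if abs(y)<.05 and abs(x)<.13:print(cam,round(r["confidence"],2),x.round(4),y.round(4),q[2].round(4))
E
python3 look.py a
```

```text
clock: 3.77
eef_pos: [0.462, -0.106, 0.098]
tool_rot: [0.993, 0.119, 0.0, 0.0]
ft_force: [-0.4, 0.1, 0.1]
grip_width: 0.0425
grasp_force: 0.0
clock: 4.6
eef_pos: [0.4812, -0.1012, 0.1011]
tool_rot: [0.993, 0.119, 0.0, -0.0]
ft_force: [-1.2, 0.1, 0.7]
grip_width: 0.0426
grasp_force: 0.3
tcp rack x,y,z -0.115 0.0003 0.1011
top 0.82 -0.0824 -0.0004 0.044
scene 0.71 -0.0865 0.002 0.0412
scene 0.18 -0.1174 -0.0021 0.0217
```

The pin is moving with the fingers under about 1 N. I'll keep going.

```bash
for i in 1; do python3 -m jog '[0.0024,0.0006,0.0004,0,0,0, 0.0049,0.0012,0.0009,0,0,0, 0.0073,0.0018,0.0013,0,0,0, 0.0097,0.0024,0.0018,0,0,0, 0.0122,0.0029,0.0022,0,0,0, 0.0146,0.0035,0.0026,0,0,0, 0.017,0.0041,0.0031,0,0,0, 0.0194,0.0047,0.0035,0,0,0, 0.0219,0.0053,0.004,0,0,0, 0.0243,0.0059,0.0044,0,0,0]'; done; python3 -m jog '[0.0024,0.0006,0.0004,0,0,0, 0.0049,0.0012,0.0009,0,0,0, 0.0073,0.0018,0.0013,0,0,0, 0.0097,0.0024,0.0018,0,0,0, 0.0122,0.0029,0.0022,0,0,0, 0.0146,0.0035,0.0026,0,0,0, 0.017,0.0041,0.0031,0,0,0, 0.0194,0.0047,0.0035,0,0,0, 0.0219,0.0053,0.004,0,0,0, 0.0243,0.0059,0.0044,0,0,0]'; python3 look.py b
```

```text
clock: 5.63
eef_pos: [0.5007, -0.0965, 0.1047]
tool_rot: [0.993, 0.119, 0.0, -0.0]
ft_force: [-0.6, -0.4, -0.4]
grip_width: 0.0427
grasp_force: 0.3
clock: 6.47
eef_pos: [0.5201, -0.0918, 0.1082]
tool_rot: [0.993, 0.119, 0.0, 0.0]
ft_force: [-0.1, -0.2, 1.3]
grip_width: 0.0427
grasp_force: 0.3
tcp rack x,y,z -0.075 0.0003 0.1082
top 0.65 -0.0455 -0.0002 0.0524
top 0.54 -0.0006 -0.0012 0.0033
scene 0.78 -0.0452 0.0025 0.049
```

```bash
python3 -m jog '[0.0024,0.0006,0.0004,0,0,0, 0.0049,0.0012,0.0009,0,0,0, 0.0073,0.0018,0.0013,0,0,0, 0.0097,0.0024,0.0018,0,0,0, 0.0122,0.0029,0.0022,0,0,0, 0.0146,0.0035,0.0026,0,0,0, 0.017,0.0041,0.0031,0,0,0, 0.0194,0.0047,0.0035,0,0,0, 0.0219,0.0053,0.004,0,0,0, 0.0243,0.0059,0.0044,0,0,0]';  python3 -m jog '[0.0024,0.0006,0.0004,0,0,0, 0.0049,0.0012,0.0009,0,0,0, 0.0073,0.0018,0.0013,0,0,0, 0.0097,0.0024,0.0018,0,0,0, 0.0122,0.0029,0.0022,0,0,0, 0.0146,0.0035,0.0026,0,0,0, 0.017,0.0041,0.0031,0,0,0, 0.0194,0.0047,0.0035,0,0,0, 0.0219,0.0053,0.004,0,0,0, 0.0243,0.0059,0.0044,0,0,0]'; python3 -m jog '[0.0024,0.0006,0.0004,0,0,0, 0.0049,0.0012,0.0009,0,0,0, 0.0073,0.0018,0.0013,0,0,0, 0.0097,0.0024,0.0018,0,0,0, 0.0122,0.0029,0.0022,0,0,0, 0.0146,0.0035,0.0026,0,0,0, 0.017,0.0041,0.0031,0,0,0, 0.0194,0.0047,0.0035,0,0,0, 0.0219,0.0053,0.004,0,0,0, 0.0243,0.0059,0.0044,0,0,0]'; python3 look.py c
```

```text
clock: 7.5
eef_pos: [0.5395, -0.0871, 0.1117]
tool_rot: [0.993, 0.119, 0.0, -0.0]
ft_force: [-0.5, 0.3, 0.4]
grip_width: 0.0427
grasp_force: 0.3
clock: 8.33
eef_pos: [0.5589, -0.0824, 0.1152]
tool_rot: [0.993, 0.119, 0.0, -0.0]
ft_force: [0.0, 0.1, -0.1]
grip_width: 0.0425
grasp_force: 0.3
clock: 9.17
eef_pos: [0.5784, -0.0776, 0.1188]
tool_rot: [0.993, 0.119, 0.0, 0.0]
ft_force: [-1.2, -1.0, 0.5]
grip_width: 0.0431
grasp_force: 0.3
tcp rack x,y,z -0.0149 0.0004 0.1188
scene 0.86 0.0146 0.0032 0.0565
```

Run:
```python
import cv2
im=cv2.imread("pics/c_scene.png")[120:260,140:300];cv2.imwrite("pics/c_crop.png",cv2.resize(im,None,fx=4,fy=4,interpolation=cv2.INTER_CUBIC))
```

```text
(no output)
```

View pics/c_crop.png

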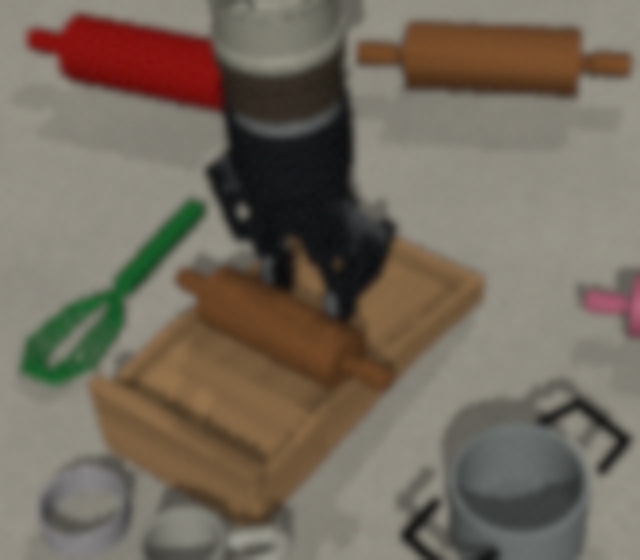

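The pin sits square between the rails with both fingertips behind it, crop (275–340,300). Now I'll take it on to the crest and over.

```bash
python3 -m jog '[0.0024,0.0006,0.0004,0,0,0, 0.0049,0.0012,0.0009,0,0,0, 0.0073,0.0018,0.0013,0,0,0, 0.0097,0.0024,0.0018,0,0,0, 0.0122,0.0029,0.0022,0,0,0, 0.0146,0.0035,0.0026,0,0,0, 0.017,0.0041,0.0031,0,0,0, 0.0194,0.0047,0.0035,0,0,0, 0.0219,0.0053,0.004,0,0,0, 0.0243,0.0059,0.0044,0,0,0]';  python3 -m jog '[0.0018,0.0004,0.0003,0,0,0, 0.0036,0.0009,0.0006,0,0,0, 0.0055,0.0013,0.001,0,0,0, 0.0073,0.0018,0.0013,0,0,0, 0.0091,0.0022,0.0016,0,0,0, 0.0109,0.0026,0.0019,0,0,0, 0.0127,0.0031,0.0022,0,0,0, 0.0146,0.0035,0.0025,0,0,0, 0.0164,0.004,0.0028,0,0,0, 0.0182,0.0044,0.003,0,0,0]';  python3 -m jog '[0.0018,0.0004,0.0002,0,0,0, 0.0036,0.0009,0.0003,0,0,0, 0.0055,0.0013,0.0003,0,0,0, 0.0073,0.0018,0.0003,0,0,0, 0.0091,0.0022,0.0003,0,0,0, 0.0109,0.0026,0.0003,0,0,0, 0.0127,0.0031,0.0003,0,0,0, 0.0146,0.0035,0.0003,0,0,0, 0.0164,0.004,0.0003,0,0,0, 0.0182,0.0044,0.0003,0,0,0]'; python3 look.py d
```

```text
clock: 10.2
eef_pos: [0.5978, -0.0729, 0.1222]
tool_rot: [0.993, 0.119, -0.0, 0.0]
ft_force: [-0.3, -0.8, 0.6]
grip_width: 0.0427
grasp_force: 0.3
clock: 11.03
eef_pos: [0.6124, -0.0694, 0.1247]
tool_rot: [0.993, 0.119, 0.0, -0.0]
ft_force: [-1.7, -0.1, -0.3]
grip_width: 0.0425
grasp_force: 0.1
clock: 11.87
eef_pos: [0.6269, -0.0659, 0.1249]
tool_rot: [0.993, 0.119, 0.0, -0.0]
ft_force: [0.8, 0.1, 0.6]
grip_width: 0.043
grasp_force: 0.0
tcp rack x,y,z 0.035 0.0004 0.1249
scene 0.58 0.0879 0.0023 0.0632
```

The pin has rolled over the crest to about home. I'll follow it gently with the fingers to make sure it's seated.

```bash
python3 -m jog '[0.003,0.0007,0,0,0,0, 0.006,0.0015,0,0,0,0, 0.009,0.0022,0,0,0,0, 0.012,0.0029,0,0,0,0, 0.0146,0.0035,0,0,0,0, 0.017,0.0041,0,0,0,0, 0.0194,0.0047,0,0,0,0, 0.0219,0.0053,0,0,0,0, 0.0243,0.0059,0,0,0,0, 0.0243,0.0059,0,0,0,0]'; python3 -m jog '[0.0012,0.0003,0,0,0,0, 0.0024,0.0006,0,0,0,0, 0.0036,0.0009,0,0,0,0, 0.0048,0.0012,0,0,0,0, 0.0048,0.0012,0,0,0,0]'; python3 look.py e;  python3 - <<'E'
import cv2
im=cv2.imread("pics/e_scene.png")[120:280,130:300];cv2.imwrite("pics/e_crop.png",cv2.resize(im,None,fx=3.7,fy=3.7,interpolation=cv2.INTER_CUBIC))
E
```

```text
clock: 12.9
eef_pos: [0.6466, -0.0611, 0.1248]
tool_rot: [0.993, 0.119, 0.0, 0.0]
ft_force: [-0.6, -0.4, 0.3]
grip_width: 0.0425
grasp_force: 0.0
clock: 13.32
eef_pos: [0.6502, -0.0602, 0.1249]
tool_rot: [0.993, 0.119, 0.0, -0.0]
ft_force: [0.7, 0.1, -0.6]
grip_width: 0.0426
grasp_force: 0.0
tcp rack x,y,z 0.0589 0.0004 0.1249
scene 0.77 0.0908 0.0013 0.0636
scene 0.45 -0.0011 -0.0007 -0.0016
```

View pics/e_crop.png

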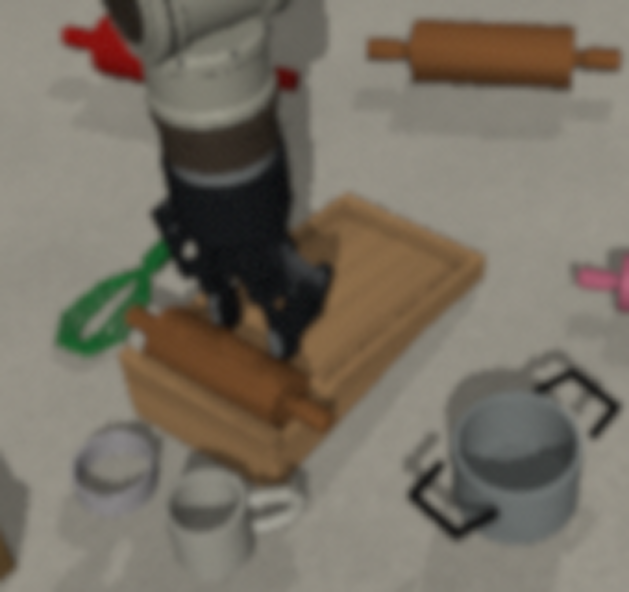

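The pin is against the stop. One light 3 mm nudge as a check, then I'll back off and rise.

```bash
python3 -m jog '[0.0012,0.0003,0,0,0,0, 0.0024,0.0006,0,0,0,0, 0.0036,0.0009,0,0,0,0, 0.0036,0.0009,0,0,0,0]'; python3 -m jog '[-0.004,-0.001,0,0,0,0, -0.012,-0.003,0.001,0,0,0, -0.024,-0.006,0.004,0,0,0, -0.04,-0.01,0.01,0,0,0, -0.05,-0.012,0.03,0,0,0, -0.06,-0.014,0.06,0,0,0, -0.08,-0.019,0.1,0,0,0, -0.11,-0.026,0.14,0,0,0, -0.15,-0.036,0.16,0,0,0, -0.19,-0.045,0.18,0,0,0]';python3 -m jog '[-0.03,-0.007,0.02,0,0,0, -0.06,-0.014,0.04,0,0,0, -0.09,-0.021,0.05,0,0,0, -0.09,-0.021,0.05,0,0,0, -0.09,-0.021,0.05,0,0,0, -0.09,-0.021,0.05,0,0,0]'; python3 look.py f;  python3 - <<'E'
import cv2
im=cv2.imread("pics/f_top.png")[80:230,180:360];cv2.imwrite("pics/f_crop.png",cv2.resize(im,None,fx=3.7,fy=3.7,interpolation=cv2.INTER_CUBIC))
E
```

```text
clock: 13.85
eef_pos: [0.6513, -0.0599, 0.1246]
tool_rot: [0.993, 0.119, -0.002, 0.0]
ft_force: [-5.8, -0.8, 2.4]
grip_width: 0.0427
grasp_force: 2.8
clock: 14.68
eef_pos: [0.5006, -0.0958, 0.2709]
tool_rot: [0.993, 0.119, 0.002, 0.001]
ft_force: [-0.4, -0.9, 0.3]
grip_width: 0.0425
grasp_force: 0.0
clock: 15.18
eef_pos: [0.4293, -0.1124, 0.309]
tool_rot: [0.993, 0.119, 0.001, 0.0]
ft_force: [-0.3, 0.0, 0.1]
grip_width: 0.0425
grasp_force: 0.0
tcp rack x,y,z -0.168 0.0017 0.309
top 0.98 0.0927 -0.0004 0.065
scene 0.78 0.0891 0.0017 0.0635
```

View pics/f_crop.png

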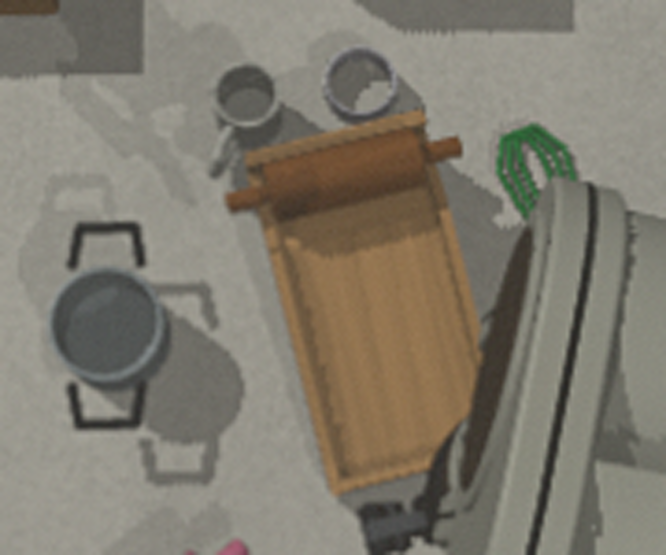

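The nudge met about 6 N from the stop. The pin lies square against the stop (crop 345,175), the neighbours look unmoved and the hand is clear.

```bash
python3 -c "
from workcell import bot
print(bot.job_done())"
```

```text
the job is handed in; nothing more can be done
None
```

The small brown rolling pin is home against the stop: it was pushed up the ramp with the fingers behind it, rolled the last few centimetres home past the crest, the toys around the rack look unmoved, and the job was handed in at about 15 s with the hand clear.

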